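# Hang the turner back in the crowded utensil rack

## Robot

A 6-joint arm with a two-finger parallel gripper is mounted at the origin on the work surface; the furniture and walls round the work are solid. World frame = base frame: x ahead of the robot, y to its left, z up, the work surface at z = 0. Lengths are in m, angles in rad, forces in N, time in s.
With the tool pointing down it reaches from about 0.35 to 0.975 m from the base axis. Payload 4.9 kg.
Tool frame: the origin (TCP) lies midway between the tips of the shut fingers; the grasp point (between the pads) lies 19 mm behind it; z points along the fingers, y is the direction in which the jaws open and shut (so a half turn about z gives the same grasp; the last joint's range is limited). The gripper opens to 85 mm and grips with 20 to 120 N. Pads are 22 mm wide; open, the fingers measure 114 mm over their backs; the gripper's body (76 mm by 85 mm) begins 54 mm behind the grasp point. The pads swing forward as they close: fully open they stand 13 mm farther back than shut.
Start: joints at [1.148, 0.053, 1.613, -0, 1.476, -0.119], TCP at [0.187, 0.596, 0.231] pointing down, gripper open.
Joint ranges: [-3.01, 3.01], [-1.01, 2.22], [0.06, 2.58], [-1.02, 4.17], [0.09, 2.62], [-3.14, 3.14]. Speed limits (rad/s): [2.57, 2.57, 3.14, 3.14, 3.14, 3.14].

## Interface

Orientations are given as a rotation vector (axis times angle).
In Python, from station import ctrl gives the robot as it stands.
- The arm moves only by the tool drive_tool, never from a script. Its argument "moves" is one flat list of numbers, 7 for each row, row after row: the turn, a rotation vector about the world's x, y, z in degrees, then the shift along the world's x, y, z in m, then the closure, from 0 (fully open) to 1 (shut). A call has exactly 5 rows; each row shifts and turns the commanded pose from where the row before left it; what a row does not reach is not made up. A row lasts 1/8 s, in which the tool goes at most 62.5 mm and 10.7 degrees, less where a joint would pass 70% of its speed; a pose out of reach is approached as far as the arm can. A call is refused whole if a number of a shift passes 0.0625 or a number of a turn 10.7, either way. A call with a gripper value outside its range is refused whole. The fingers move at their own pace and stop on an object; "newtons" is the grip in N (left out, the last holds). Time passes only in rows, so rows that do not move let the fingers close, or fill a call up. It gives the time, the measured TCP pose, the force and the opening at its end, in the units of the state.
- ctrl.get_obs(): the state, without advancing time (a new reading comes with each control period).
- ctrl.get_image(name): name is "scene" or "top"; returns the picture (420x560x3 uint8, red, green, blue); there is no depth.
- ctrl.get_calibration(name): a dict with "fx", "fy", "cx", "cy" (pixels), "rvec" (rotation vector, rad) and "tvec" (3), from world to camera coordinates, as OpenCV has them. Camera axes: x right, y down, z forward; pixel columns grow to the right and rows downward; lengths in m; the calibration is good to about 2 mm. A picture is of the moment at which its call begins. get_calibration takes no time and is no camera call.
- ctrl.finish_job(): hands the job in, once; it reports no verdict.
The state is a dict: "t": time; "q": joint angles; "dq": joint speeds; "effort": joint torques, N m; "tool_pos": TCP position; "tool_rot": TCP orientation; "contact_force": force on the tool from outside, world axes, zero at the start; "wrist_torque": the same for the moment, N m; "opening": finger opening in m.
Only numpy, scipy, OpenCV 4.12 (cv2) and the standard library are available. Lean on these libraries where they do the work, as an engineer would, in place of code of your own. Each camera call takes 0.05 s, during which the arm holds its last target.

## Task

Take the slotted turner out of the draining caddy and hang it in the empty middle slot of the utensil rack, between the spoon and the masher: slide it in hanging upright by its collar, past the two spring rollers, until it is fully home against the stop of the sliding clip, and let it go there. Push gently: do not force it against the rack, and do not knock the two hanging neighbours or the jars.

Things in the scene. Friction and masses are not known exactly. Their poses are not given: they have to be found in the camera images.
- turner_handle (a point): Centre of the turner's black handle, a bar 14 mm thick (x), 22 mm wide (y), 62 mm tall; z runs up along the tool. The turner is the loose slotted utensil standing blade-down in the caddy, about 110 g. Its flat blade is 50 mm wide (y), 4 mm thick (x), 70 mm tall, its lower edge 204 mm below this point.
- turner_collar (a point): Centre of the underside of the turner's steel collar, 39 mm below the handle centre: a disc 26 mm across, 8 mm thick, directly below the handle. This underside is the face that rests on the prongs.
- turner_neck (a point): Point on the axis of the turner's round steel neck (12 mm across, 95 mm long, from collar to blade), 12.5 mm below the underside of the collar: the part that passes the rollers and meets the stop.
- caddy: Fixed white draining caddy, 75 mm tall, outside 37 x 74 mm (foot 60 x 90 mm); origin under its centre. One upright slot, 9 mm (x) by 58 mm (y), floor at 8 mm, in which the turner's blade stands loosely: it comes free when lifted 67 mm straight up.
- rack: Fixed rack: wooden foot, two posts, beam along y. Origin on the table under the middle of the beam's front face; -x points to the open side. Three slots along y, 64 mm apart, each between two level steel prongs: tops 200 mm above the table, 6 mm thick, 10 mm wide, gap 16 mm, round tips 105 mm in front of the origin. Only the hanging utensils stand higher than the prongs.
- slot_mouth (a point): Front end of the empty middle slot: midway between the prong tips, at the height of the prong tops. Rack's axes: +x leads into the slot. Under the prongs a black clip with two rollers and a rubber stop is clamped; its place along the slot is not measured. With the turner fully home its neck's axis lies 30 to 74 mm beyond this point.
- spoon_collar (a point): Centre of the underside of the collar of the loose round spoon (head 50 mm across) that hangs in one outer slot, left or right; collar, neck and handle as on the turner, handle top 270 mm above the table. Must not be disturbed.
- masher_collar (a point): Loose masher (round plate 50 mm across at the bottom) hanging in the other outer slot; same collar, neck and handle. Point at the centre of the underside of its collar. Not to be disturbed.
- mustard_jar: Loose jar with a lid, 62 mm across, 86 mm tall, a bystander; origin at the centre of its underside.
- spice_jar: Loose narrow spice jar, 41 mm across, 105 mm tall, a bystander; origin at the centre of its underside.
- slot_end (a point): Inner end of the middle slot, at the beam, 105 mm behind the mouth. Going in, the neck meets the clip's two sprung rollers 16 mm before home: passing them takes about 3 to 8 N, then the push drops; then comes the rigid stop, to be pressed with 15 N at most. Now the rollers keep it from sliding back (1 mm play). Pressing the collar down on the prongs adds drag; carrying the weight lessens it.
There are look-alikes about, which are no part of the job. What is shaped like the part that bears turner_handle but red is not meant.

How it is judged:
On the way, in this order (a step that is already met when the one before it is completed fails the run):
1. the turner is lifted clear of the caddy (height (world z) of turner_collar above 0.235 m), for 0.1 s.
2. the turner's neck is in the middle slot, between the prongs (x of turner_neck in the frame of slot_mouth between 0.004 and 0.078 m and y of turner_neck in the frame of slot_mouth between -0.006 and 0.006 m and z of turner_collar in the frame of slot_mouth between -0.003 and 0.01 m), for 0.1 s.
3. its neck is past the rollers and against the stop (horizontal distance between turner_neck and stop_pad below 0.0135 m), for 0.1 s.
At the end, for the whole second after the job is handed in: The turner hangs by its collar on the middle prongs (collar within 4 mm of the prong tops), within 7 degrees of upright, its neck behind the rollers and within 3.5 mm of touching the stop of the clip; both neighbours still hang in their slots (horizontal distance between turner_neck and stop_pad below 0.0135 m and z of turner_collar in the frame of slot_mouth between -0.004 and 0.004 m and angle between turner_collar's own z axis and vertical below 0.12 rad and horizontal distance between spoon_collar and masher_collar above 0.118 m and height (world z) of each of spoon_collar, masher_collar above 0.195 m).
It fails at once if the turner is pressed against the stop of the clip with more than 22 N (contact force between turner and stop_pad above 22 N).
It fails at once if the turner is rammed or jammed against the rack with more than 45 N (contact force between turner and rack above 45 N).
It fails at once if the spoon is knocked (distance of spoon_collar from where it was at the start of the episode above 0.012 m or angle between spoon_collar's own z axis and vertical above 0.2 rad).
It fails at once if the masher is knocked (distance of masher_collar from where it was at the start of the episode above 0.012 m or angle between masher_collar's own z axis and vertical above 0.2 rad).
It fails at once if a jar is moved (distance of any of mustard_jar, spice_jar from where it was at the start of the episode above 0.02 m).
It also fails if it takes over 58 s, if anything falls off the work surface, if the arm or the gripper's body presses on something with over 40 N, if the wrist force passes 120 N, or if a joint passes its speed limit or range.

## Working session

There is one attempt and no reset: what is moved stays moved. The work goes in short steps, Python scripts to look and compute and a tool call to move; the robot and the scene stay as the last step left them, time stands still between calls to the robot, and variables do not carry over. Pictures are saved under pics/ and viewed, and the job is handed in when it is done.

Besides the shell and the picture viewer there is one more tool, called after "Call:" as name(argument=value, ...), one argument or row to a line, values as JSON. drive_tool: Moves the arm, as the interface text tells. Its arguments: {"type":"object","properties":{"moves":{"type":"array","items":{"type":"number"}},"newtons":{"type":"number"}},"required":["moves"]}

```bash
mkdir -p pics
cat > h.py <<'E'
import cv2,numpy as np
from station import ctrl
def snap(n,f):
    im=ctrl.get_image(n); cv2.imwrite(f'pics/{f}.png',im[:,:,::-1]); return im
def cal(n):
    c=ctrl.get_calibration(n);K=np.array([[c['fx'],0,c['cx']],[0,c['fy'],c['cy']],[0,0,1]],float)
    return K,np.array(c['rvec'],float),np.array(c['tvec'],float)
def proj(n,P):
    K,r,t=cal(n);return cv2.projectPoints(np.array(P,float).reshape(-1,1,3),r,t,K,None)[0].reshape(-1,2)
def ray(n,uv):
    K,r,t=cal(n);R=cv2.Rodrigues(r)[0];d=R.T@np.linalg.solve(K,[uv[0],uv[1],1]);return -R.T@t,d
def onplane(n,uv,z):
    o,d=ray(n,uv);return o+d*(z-o[2])/d[2]
def tri(a,b):
    o1,d1=ray('scene',a);o2,d2=ray('top',b)
    s=np.linalg.lstsq(np.c_[d1,-d2],o2-o1,rcond=None)[0]
    p=o1+s[0]*d1;q=o2+s[1]*d2;return (p+q)/2,np.linalg.norm(p-q)
E
python3 - <<'E'
from h import *
snap('scene','s0');snap('top','t0')
for n in('scene','top'):print(cal(n),ray(n,(280,210)))
print(ctrl.get_obs())
E
```

```text
(array([[421.45983061,   0.        , 279.57129148],
       [  0.        , 421.45983061, 210.27403039],
       [  0.        ,   0.        ,   1.        ]]), array([ 2.11479304, -0.54417045,  0.29042233]), array([-0.38001775,  0.28862804,  0.77928789])) (array([ 0.0985981 , -0.60445762,  0.67817303]), array([ 0.4017017 ,  0.72252887, -0.56266263]))
(array([[404.59416522,   0.        , 285.41646861],
       [  0.        , 404.59416522, 210.15079641],
       [  0.        ,   0.        ,   1.        ]]), array([ 2.20734454, -2.1382709 ,  0.15162514]), array([0.0366353 , 0.50504421, 0.94447278])) (array([0.39120838, 0.07414418, 0.99493682]), array([ 0.11549064, -0.008681  , -0.99336092]))
{'t': 0.1, 'q': array([ 1.14804701e+00,  5.32927844e-02,  1.61420714e+00,  3.79876113e-06,
        1.47597931e+00, -1.19034783e-01]), 'dq': array([ 1.45861389e-03, -8.54878316e-05, -4.60865439e-03, -7.22821529e-04,
        3.52602774e-04, -2.16544291e-03]), 'effort': array([ 5.41888130e-04, -3.94904888e+01, -3.71361065e+01, -7.66657718e-05,
        3.96969772e-03,  1.25004613e-05]), 'tool_pos': array([0.18669673, 0.59585701, 0.23015461]), 'tool_rot': array([-4.75165640e-01, -3.10493467e+00,  2.85331240e-03]), 'contact_force': array([-0.11054486,  0.20950071, -0.45723927]), 'wrist_torque': array([-0.01780081, -0.02132755, -0.04168803]), 'opening': 0.08566806179242892}
```

View pics/s0.png

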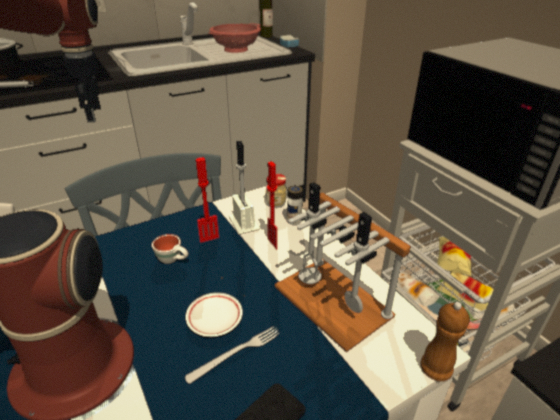

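View pics/t0.png

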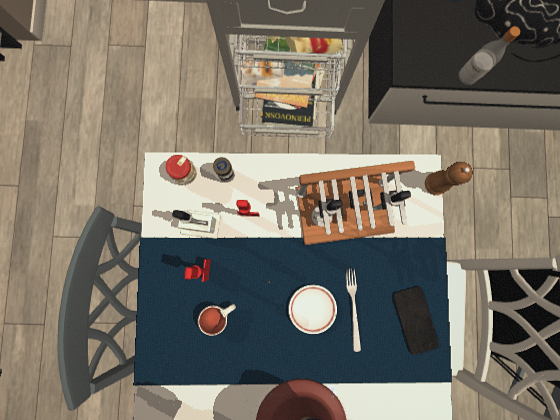

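Candidates for the turner: black handle in the white caddy (scene 240,155 / top 180,215); red look-alikes at scene (202,175)/top (195,270) and scene (272,180)/top (247,207). The black spoon and masher hang in the rack. I choose the black one in the caddy and check it in close crops.

Run:
```python
import cv2
s=cv2.imread('pics/s0.png');t=cv2.imread('pics/t0.png')
def c(im,x,y,w,h,k,f):cv2.imwrite(f'pics/{f}.png',cv2.resize(im[y:y+h,x:x+w],None,fx=k,fy=k,interpolation=cv2.INTER_CUBIC))
c(s,215,130,100,110,5,'c1');c(t,140,145,130,100,6,'c2');c(s,270,170,150,180,3.3,'c3');c(t,260,150,170,100,4.5,'c4')
```

```text
(no output)
```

View pics/c1.png

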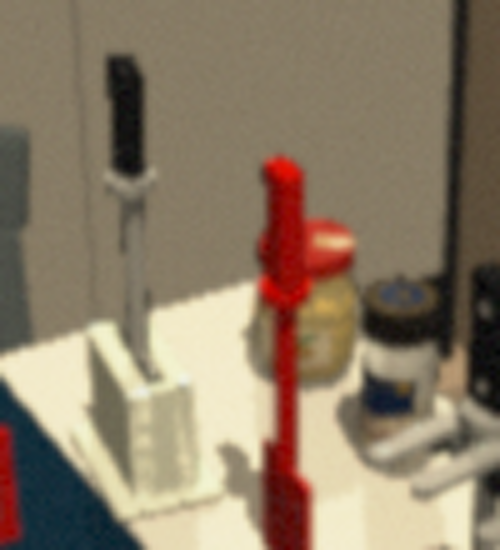

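View pics/c2.png

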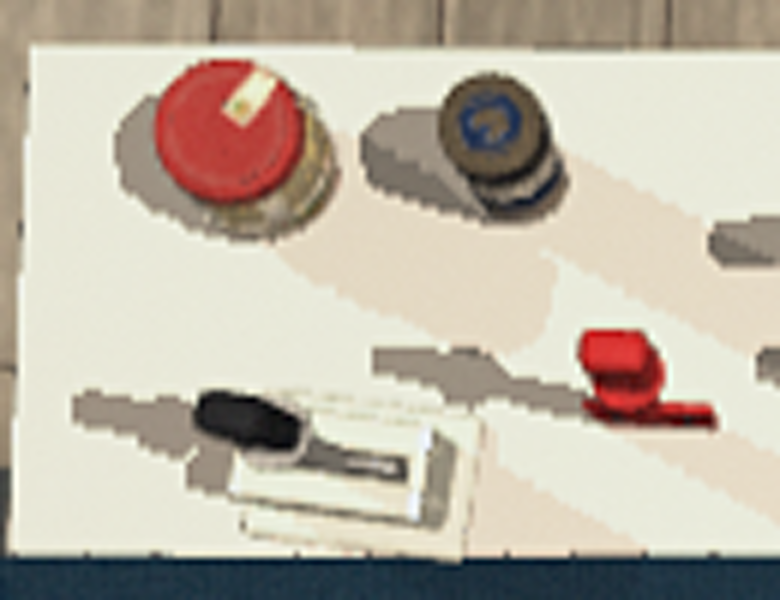

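View pics/c3.png

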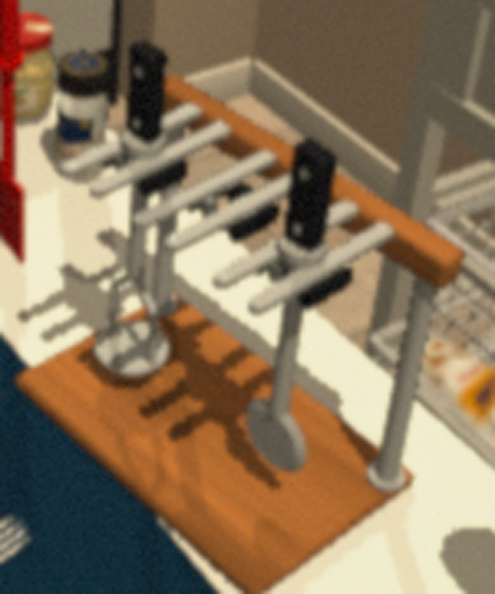

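View pics/c4.png

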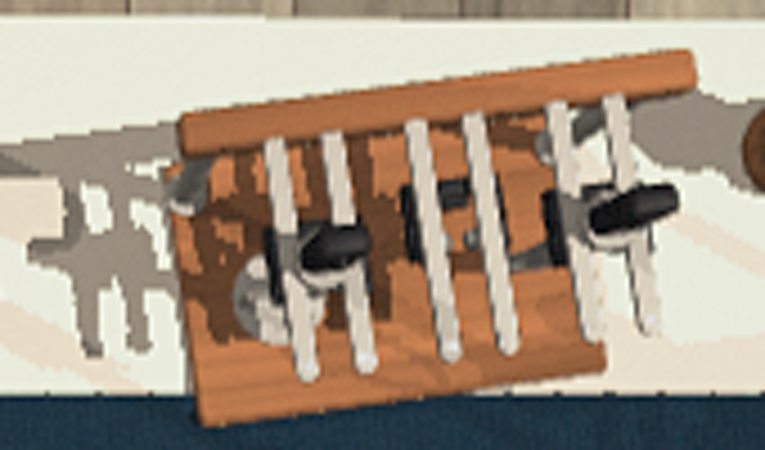

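The crops show a black handle with a grey collar and neck in the white caddy, so this is the turner. The red one at top (247,207) stands between caddy and rack, so I'll route around it on the robot side. The clip is visible at mid-slot, with its pad near top crop (455,192) and rollers near (445,240).

Run:
```python
from h import *
T=lambda a,b:(140+a/6,145+b/6)
R=lambda a,b:(260+a/4.5,150+b/4.5)
print('rim',[onplane('top',T(*p),.075)[:2].round(4) for p in [(230,492),(415,520),(430,428),(240,400)]])
print('tips',[onplane('top',R(*p),.2)[:2].round(4) for p in [(450,360),(509,352),(308,379),(367,371),(593,338),(650,332)]])
print('roots',[onplane('top',R(*p),.2)[:2].round(4) for p in [(416,122),(475,115),(275,142),(332,136),(557,105),(615,98)]])
print('clip',[onplane('top',R(*p),z)[:2].round(4) for p,z in [((455,192),.19),((445,241),.185),((472,238),.185)]])
print('nbr handles top face', [onplane('top',R(*p),.27)[:2].round(4) for p in [(340,240),(650,200)]])
S=lambda a,b:(215+a/5,130+b/5)
print('handle top',tri(S(123,60),T(222,412)))
print('collar',tri(S(131,182),T(290,440)))
print('red base',onplane('top',T(650,415),0), 'redtop', tri((272,163),T(612,350)))
```

```text
rim [array([0.4518, 0.2948]), array([0.4435, 0.2249]), array([0.4785, 0.221 ]), array([0.4868, 0.2932])]
tips [array([ 0.4491, -0.0921]), array([ 0.4535, -0.1182]), array([ 0.4388, -0.0297]), array([ 0.4431, -0.0556]), array([ 0.4608, -0.1554]), array([ 0.4643, -0.1807])]
roots [array([ 0.5549, -0.0759]), array([ 0.559 , -0.1023]), array([ 0.5436, -0.0131]), array([ 0.5472, -0.0385]), array([ 0.5648, -0.1392]), array([ 0.5689, -0.1653])]
clip [array([ 0.5255, -0.0958]), array([ 0.5039, -0.0925]), array([ 0.5056, -0.1047])]
nbr handles top face [array([ 0.491 , -0.0325]), array([ 0.5116, -0.1584])]
handle top (array([0.46593501, 0.25875673, 0.24129365]), np.float64(0.0007650350476513762))
collar (array([0.46328184, 0.25079048, 0.17921342]), np.float64(0.0005570898530061883))
red base [0.49393632 0.14321622 0.        ] redtop (array([0.49063238, 0.139566  , 0.23329656]), np.float64(0.0012385420716205147))
```

Sizes agree: rim 37×72 mm, tips 127 mm between the outer slots, slot 107 mm, handle top 0.241. Caddy and turner are at (0.465, 0.2585), yaw about -7°. The slot mouth is at (0.4515, -0.105), yaw about 9°. Now moving above the handle.

Call:
drive_tool(
  moves=[0,0,-8,0.028,-0.034,0.014,0,0,0,-8,0.028,-0.034,0.014,0,0,0,-8,0.028,-0.034,0.014,0,0,0,-8,0.028,-0.034,0.014,0,0,0,-8,0.028,-0.034,0.014,0],
  newtons=40,
)

```text
t: 0.72
tool_pos: [0.3275, 0.425, 0.3012]
tool_rot: [-1.515, -2.752, 0.001]
contact_force: [0.0, 0.5, 0.2]
opening: 0.0854
```

Call:
drive_tool(
  moves=[0,0,-8,0.028,-0.034,0,0,0,0,-8,0.028,-0.034,0,0,0,0,-8,0.028,-0.034,0,0,0,0,-8,0.028,-0.034,0,0,0,0,-8,0.028,-0.034,0,0],
)

```text
t: 1.35
tool_pos: [0.4675, 0.2551, 0.3008]
tool_rot: [-2.365, -2.068, 0.001]
contact_force: [0.1, -0.1, 0.4]
opening: 0.0855
```

```bash
cat >> h.py <<'E'
def st():
    o=ctrl.get_obs();R=cv2.Rodrigues(np.array(o['tool_rot']))[0]
    print('t',round(o['t'],2),'pos',np.round(o['tool_pos'],4),'z',R[:,2].round(3),'yang',np.degrees(np.arctan2(R[1,1],R[0,1])).round(2),'F',np.round(o['contact_force'],2),'T',np.round(o['wrist_torque'],2),'open',round(o['opening'],4),'q',np.round(o['q'],2))
def crop(n,f,x,y,w,h,k):
    im=ctrl.get_image(n)[:,:,::-1][y:y+h,x:x+w];cv2.imwrite(f'pics/{f}.png',cv2.resize(im,None,fx=k,fy=k,interpolation=cv2.INTER_CUBIC))
E
python3 - <<'E'
from h import *
st();crop('scene','c5',190,60,110,180,3.3)
E
```

```text
t 1.35 pos [0.4675 0.2551 0.3008] z [-0.001 -0.    -1.   ] yang -7.67 F [ 0.12 -0.1   0.37] T [-0.01 -0.01 -0.  ] open 0.0855 q [ 0.36 -0.2   1.74  0.    1.6   0.49]
```

View pics/c5.png

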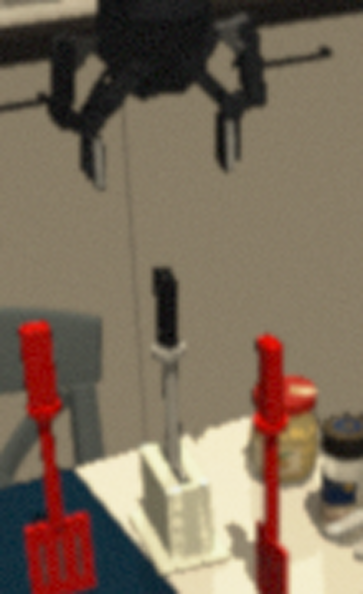

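Call:
drive_tool(
  moves=[0,0,0.7,-0.001,0.002,-0.025,0,0,0,0,0,0,-0.025,0,0,0,0,0,0,-0.025,0,0,0,0,0,0,-0.02,0,0,0,0,0,0,0,0],
)

```text
t: 2.02
tool_pos: [0.4647, 0.258, 0.204]
tool_rot: [-2.346, -2.087, 0.006]
contact_force: [-0.7, 0.6, 0.2]
opening: 0.085
```

Call:
drive_tool(
  moves=[0,0,0,0,0,0,0.5,0,0,0,0,0,0,0.6,0,0,0,0,0,0,0.7,0,0,0,0,0,0,0.75,0,0,0,0,0,0,0.8],
  newtons=30,
)

```text
t: 2.65
tool_pos: [0.466, 0.2584, 0.2065]
tool_rot: [2.348, 2.088, 0.0]
contact_force: [0.1, -0.0, 0.1]
opening: 0.0173
```

Run:
```python
from h import *
st();crop('scene','c6',190,60,110,180,3.3)
```

```text
t 2.65 pos [0.466  0.2584 0.2065] z [ 0.  0. -1.] yang -6.71 F [ 0.15 -0.04  0.09] T [-0.04 -0.01 -0.01] open 0.0173 q [ 0.37 -0.15  1.85 -0.    1.44  0.48]
```

View pics/c6.png

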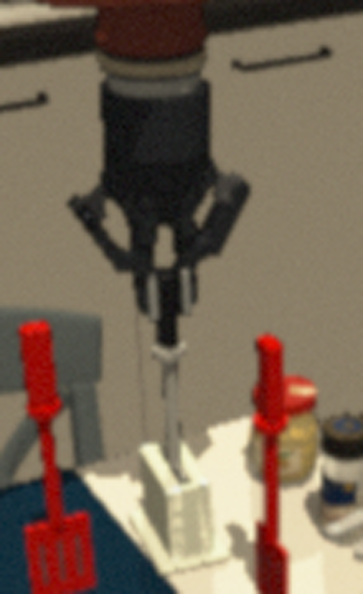

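Fingers straddle the handle (pads about crop (150..190,290)); opening is 17 mm against a 14 mm handle. Closing on it.

Call:
drive_tool(
  moves=[0,0,0,0,0,0,0.85,0,0,0,0,0,0,0.9,0,0,0,0,0,0,1,0,0,0,0,0,0,1,0,0,0,0,0,0,1],
  newtons=60,
)

```text
t: 3.32
tool_pos: [0.4658, 0.2584, 0.2064]
tool_rot: [-2.347, -2.088, 0.0]
contact_force: [-1.6, 0.7, 2.4]
opening: 0.0133
```

Call:
drive_tool(
  moves=[0,0,0,0,0,0.012,1,0,0,0,0,0,0.02,1,0,0,0,0,0,0.02,1,0,0,0,0,0,0.02,1,0,0,0,0,0,0.015,1],
)

```text
t: 3.95
tool_pos: [0.4664, 0.2585, 0.2956]
tool_rot: [2.347, 2.087, 0.003]
contact_force: [-0.3, -0.1, -1.5]
opening: 0.0132
```

Run:
```python
from h import *
st();crop('scene','c7',190,40,110,180,3.3);crop('top','c8',130,150,150,110,5)
```

```text
t 3.95 pos [0.4664 0.2585 0.2956] z [ 0.002  0.001 -1.   ] yang -6.71 F [-0.3  -0.08 -1.55] T [0.03 0.02 0.01] open 0.0132 q [ 0.37 -0.2   1.75 -0.    1.59  0.48]
```

View pics/c7.png

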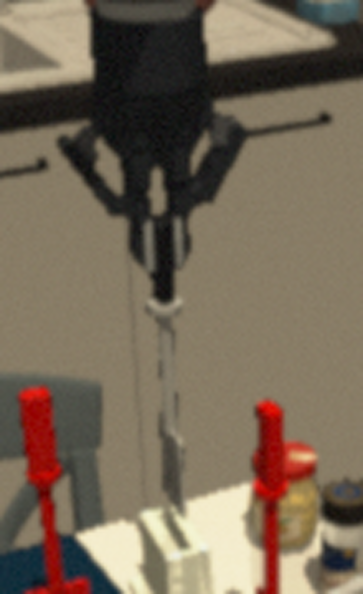

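View pics/c8.png

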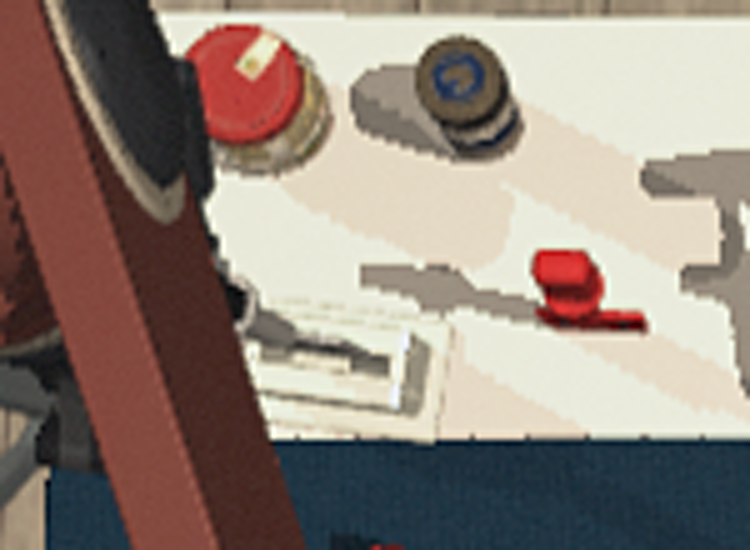

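The turner is held upright and clear (blade bottom at about 0.095). Carrying it around the red one on the robot side, to the front of the slot.

Call:
drive_tool(
  moves=[0,0,0,-0.005,0,0.03,1,0,0,0,-0.015,-0.03,0,1,0,0,0,-0.015,-0.03,0,1,0,0,0,-0.015,-0.03,0,1,0,0,0,-0.006,-0.03,0,1],
)

```text
t: 4.68
tool_pos: [0.409, 0.1376, 0.3225]
tool_rot: [-2.347, -2.088, 0.001]
contact_force: [-0.6, -0.0, -0.7]
opening: 0.0135
```

Call:
drive_tool(
  moves=[0,0,3,0,-0.045,0,1,0,0,3,0,-0.055,0,1,0,0,3,0,-0.06,0,1,0,0,3,0,-0.055,0,1,0,0,3.7,0,-0.035,0,1],
)

```text
t: 5.3
tool_pos: [0.4093, -0.1138, 0.3225]
tool_rot: [-2.04, -2.388, 0.001]
contact_force: [0.5, 0.1, -1.4]
opening: 0.0136
```

Call:
drive_tool(
  moves=[0,0,0,0,0,-0.02,1,0,0,0,0,0,-0.02,1,0,0,0,0,0,-0.02,1,0,0,0,0,0,-0.01,1,0,0,0,0,0,0,1],
)

```text
t: 5.92
tool_pos: [0.4095, -0.1109, 0.2521]
tool_rot: [-2.038, -2.388, 0.001]
contact_force: [-0.5, -0.1, -1.1]
opening: 0.0131
```

Run:
```python
from h import *
st();crop('scene','c9',250,100,170,190,3);crop('top','c10',260,140,170,120,4.5)
```

```text
t 5.92 pos [ 0.4095 -0.1109  0.2521] z [-0.002  0.001 -1.   ] yang 9.06 F [-0.51 -0.09 -1.09] T [0.03 0.07 0.02] open 0.0131 q [-0.44 -0.47  2.03  0.    1.59 -0.6 ]
```

View pics/c9.png

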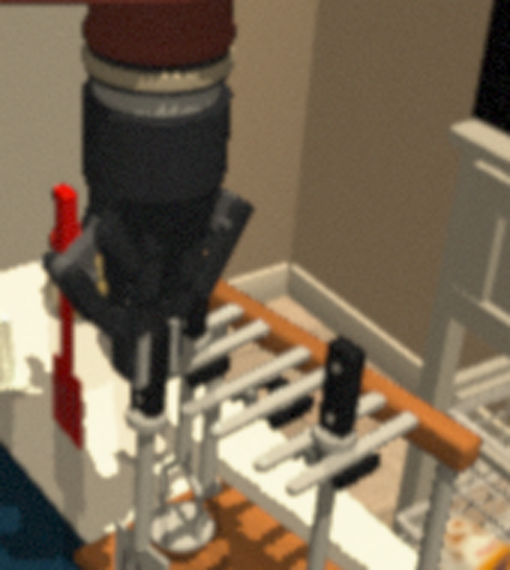

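View pics/c10.png

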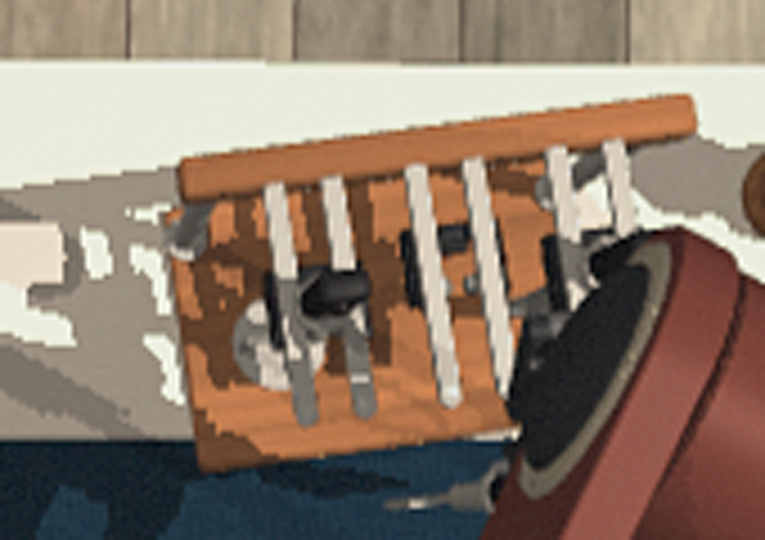

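Run:
```python
from h import *
import numpy as np
ax=np.array([.988,.156,0]);ay=np.array([-.156,.988,0])
c=np.array([.4095,-.1109,.252-.0335])
S=lambda P:((proj('scene',P)-[250,100])*3).round(0).tolist()
T=lambda P:((proj('top',P)-[260,140])*4.5).round(0).tolist()
print('collar S',S([c,c+[0,0,.008],c+[0,0,.07]]),'edges',S([c+.013*ay,c-.013*ay,c+.013*ax,c-.013*ax]))
b=c-[0,0,.165];print('blade T',T([b+.025*ay,b-.025*ay,b+[0,0,.07]+.025*ay,b+[0,0,.07]-.025*ay]))
print('blade S',S([b+[0,0,.07]+.025*ay,b+[0,0,.07]-.025*ay]))
m=np.array([.4515,-.1052,.2]);print('tips',S([m+.013*ay,m-.013*ay]),T([m+.013*ay,m-.013*ay]))
```

```text
collar S [[144.0, 419.0], [145.0, 409.0], [148.0, 320.0]] edges [[130.0, 409.0], [159.0, 431.0], [161.0, 411.0], [127.0, 428.0]]
blade T [[379.0, 508.0], [474.0, 495.0], [403.0, 506.0], [506.0, 493.0]]
blade S [[115.0, 517.0], [166.0, 561.0]]
tips [[183.0, 407.0], [212.0, 428.0]] [[451.0, 404.0], [509.0, 397.0]]
```

Run:
```python
from h import *
crop('scene','c11',270,190,80,110,5.4);crop('top','c12',320,215,70,60,8)
```

```text
(no output)
```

View pics/c11.png

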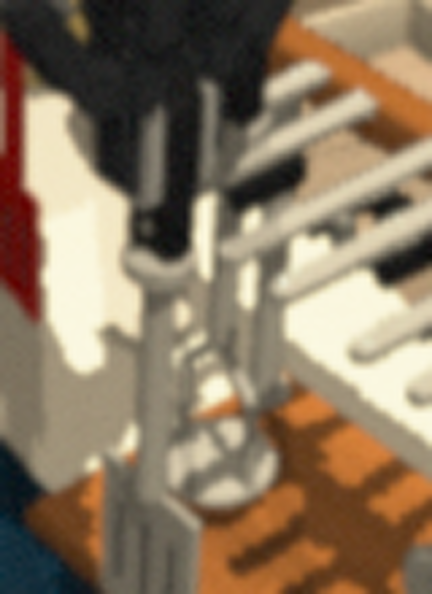

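View pics/c12.png

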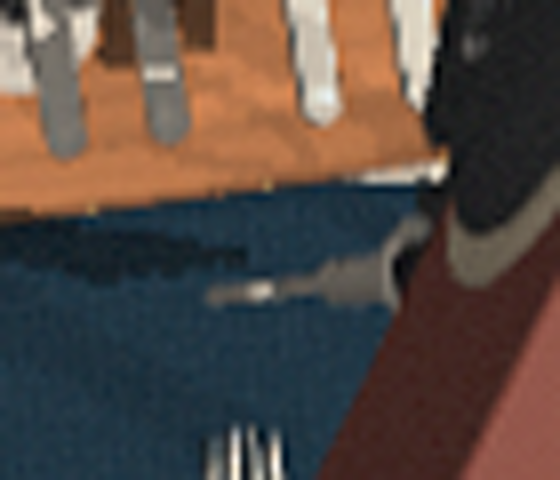

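```bash
cat > ov.py <<'E'
from h import *
def ring(c,r,n=40):
    a=np.linspace(0,2*np.pi,n);return c+np.c_[r*np.cos(a),r*np.sin(a),0*a]
def overlay(n,f,box,k,c,yaw=9.,mouth=(.4515,-.1052),lean=0,ryaw=9.,draw=True):
    x,y,w,h=box;im=np.ascontiguousarray(ctrl.get_image(n)[:,:,::-1]);im=cv2.resize(im[y:y+h,x:x+w],None,fx=k,fy=k,interpolation=cv2.INTER_CUBIC)
    c=np.array(c);a=np.radians(yaw);ax=np.array([np.cos(a),np.sin(a),0]);ay=np.array([-np.sin(a),np.cos(a),0])
    dn=np.array([0,0,-1.])+lean*ay
    def L(P,col):
        p=((proj(n,P)-[x,y]+.5)*k-.5);cv2.polylines(im,[np.round(p*8).astype(int)],False,col,1,cv2.LINE_AA,3)
    if draw:
        L(ring(c,.013),(0,255,0));L(ring(c+[0,0,.008],.013),(0,255,0))
        b=c+dn*.165;t=c+dn*.095
        L([b+.025*ay,b-.025*ay,t-.025*ay,t+.025*ay,b+.025*ay],(0,255,255))
        for s in(-1,1):
            L([c+s*.006*ay,t+s*.006*ay],(255,255,0))
    a=np.radians(ryaw);rx=np.array([np.cos(a),np.sin(a),0]);ry=np.array([-np.sin(a),np.cos(a),0]);m=np.array([*mouth,.2])
    for k2 in(-1,0,1):
      for s in(-1,1):
        for e in(-.005,.005):
          o=m+k2*.064*ry+(s*.013+e)*ry;L([o+.005*rx,o+.105*rx],(255,0,255))
        L([m+k2*.064*ry+s*.013*ry+.005*rx+.005*(np.cos(q)*ry-np.sin(q)*rx) for q in np.linspace(0,np.pi,12)],(255,0,255))
    cv2.imwrite(f'pics/{f}.png',im)
E
python3 - <<'E'
from ov import *
c=[.4095,-.1109,.2185]
overlay('scene','o1',(270,190,120,110),5,c)
overlay('top','o2',(310,165,90,95),6,c)
E
```

```text
(no output)
```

View pics/o1.png

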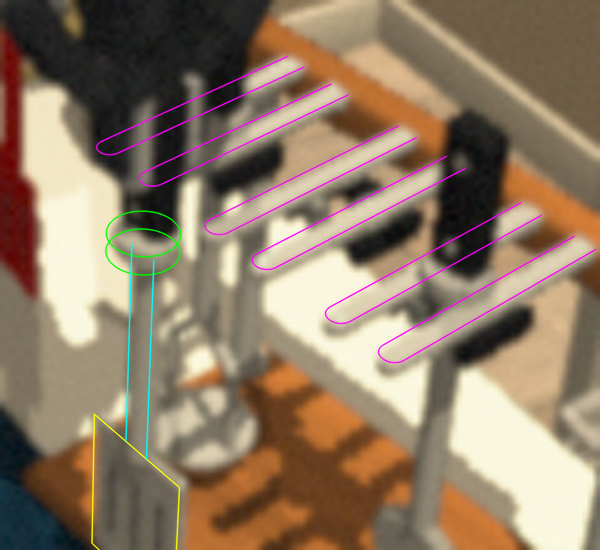

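View pics/o2.png

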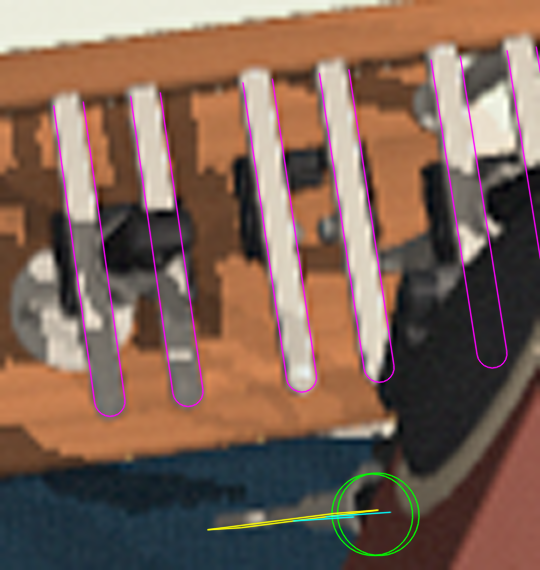

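The two views disagree by about 3 mm on the turner's lateral position (scene agrees with the model; top puts the blade about 3 mm to -y). Moving close to the tips for a local check.

Call:
drive_tool(
  moves=[0,0,0,0.009,0.001,-0.006,1,0,0,0,0.009,0.002,-0.006,1,0,0,0,0.006,0.001,0,1,0,0,0,0,0,0,1,0,0,0,0,0,0,1],
)

```text
t: 6.85
tool_pos: [0.434, -0.1076, 0.2414]
tool_rot: [-2.04, -2.389, 0.0]
contact_force: [0.1, 0.4, -0.4]
opening: 0.0136
```

Run:
```python
from ov import *
st()
o=ctrl.get_obs();c=np.array(o['tool_pos'])-[0,0,.0335]
overlay('scene','o3',(280,200,70,100),6,c)
overlay('top','o4',(310,200,90,60),8,c,draw=False)
```

```text
t 6.85 pos [ 0.434  -0.1076  0.2414] z [-0. -0. -1.] yang 9.0 F [ 0.08  0.37 -0.4 ] T [0.01 0.01 0.03] open 0.0136 q [-0.41 -0.4   1.99 -0.    1.55 -0.57]
```

View pics/o3.png

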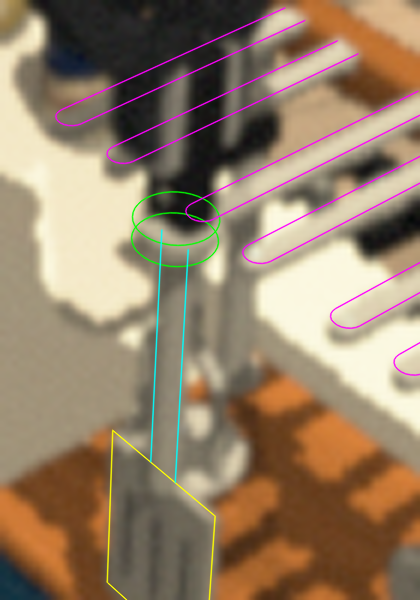

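View pics/o4.png

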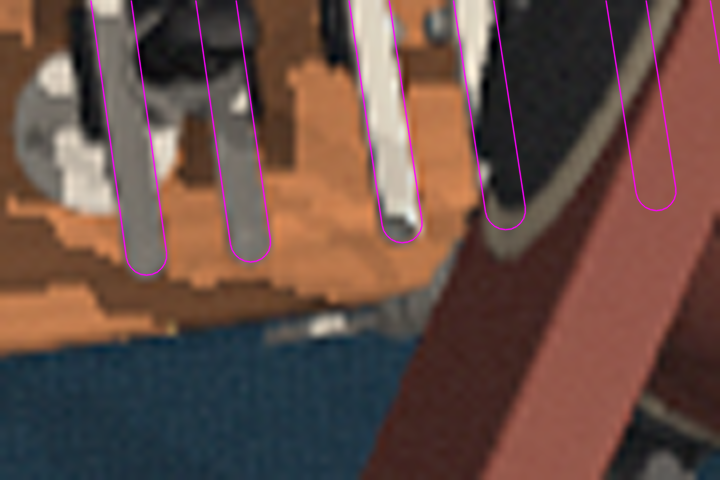

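Run:
```python
from ov import *
crop('scene','c13',290,220,50,60,10)
crop('top','c14',330,215,60,45,12)
```

```text
(no output)
```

View pics/c13.png

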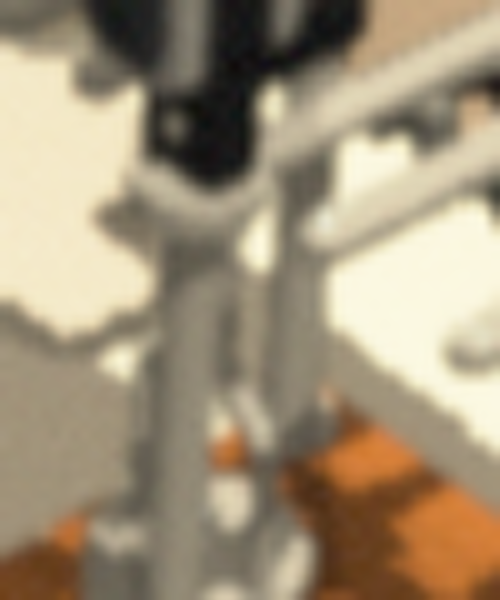

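View pics/c14.png

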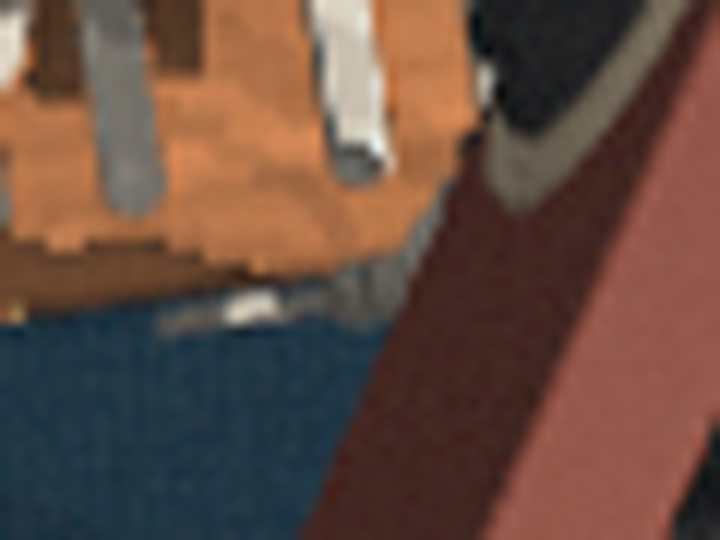

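```bash
python3 - <<'E'
from ov import *
o=ctrl.get_obs();c=np.array(o['tool_pos'])-[0,0,.0335]
overlay('top','o5',(330,215,60,45),12,c)
overlay('top','o6',(330,215,60,45),12,c+[.002,-.003,0])
E
python3 -c "
import cv2,numpy as np
cv2.imwrite('pics/o56.png',np.vstack([cv2.imread('pics/o5.png')[:300,:],cv2.imread('pics/o6.png')[100:400]])[:600])"
```

```text
(no output)
```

View pics/o5.png

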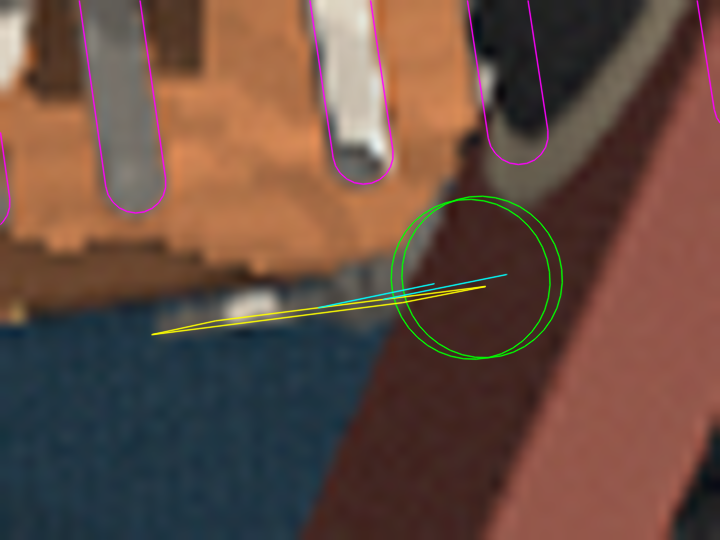

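View pics/o6.png

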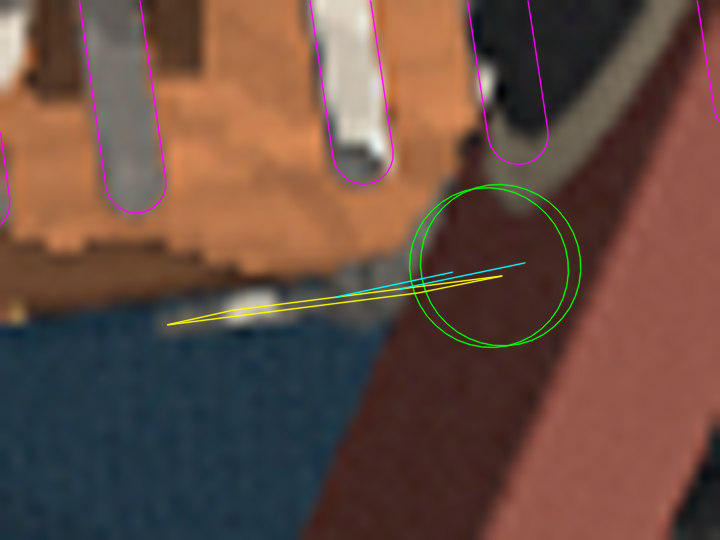

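Top view: turner about 2 mm to -y of the slot centre. Scene: about 0 to 2 mm the other way. I'll shift +1 mm as a compromise and enter by feel in small steps.

Call:
drive_tool(
  moves=[0,0,0,0.006,0.002,0,1,0,0,0,0.006,0.001,0,1,0,0,0,0.003,0.0005,0,1,0,0,0,0,0,0,1,0,0,0,0,0,0,1],
)

```text
t: 7.78
tool_pos: [0.4489, -0.1041, 0.2412]
tool_rot: [-2.04, -2.389, 0.0]
contact_force: [-0.1, 0.2, -1.8]
opening: 0.0134
```

Call:
drive_tool(
  moves=[0,0,0,0.002,0.0003,0,1,0,0,0,0.002,0.0003,0,1,0,0,0,0.002,0.0003,0,1,0,0,0,0,0,0,1,0,0,0,0,0,0,1],
)

```text
t: 8.4
tool_pos: [0.455, -0.1032, 0.2413]
tool_rot: [-2.04, -2.389, 0.0]
contact_force: [0.5, -0.5, -1.1]
opening: 0.0132
```

Call:
drive_tool(
  moves=[0,0,0,0.002,0.0003,0,1,0,0,0,0.002,0.0003,0,1,0,0,0,0.002,0.0003,0,1,0,0,0,0,0,0,1,0,0,0,0,0,0,1],
)

```text
t: 9.02
tool_pos: [0.461, -0.1023, 0.2413]
tool_rot: [-2.04, -2.389, 0.0]
contact_force: [0.5, 0.2, -1.5]
opening: 0.0135
```

Run:
```python
from ov import *
st()
crop('scene','c15',290,210,60,60,10)
crop('top','c16',325,165,70,80,7.5)
```

```text
t 9.03 pos [ 0.461  -0.1023  0.2413] z [-0.  0. -1.] yang 9.0 F [ 0.51  0.18 -1.54] T [-0.02  0.02  0.01] open 0.0135 q [-0.38 -0.33  1.94  0.    1.53 -0.53]
```

View pics/c15.png

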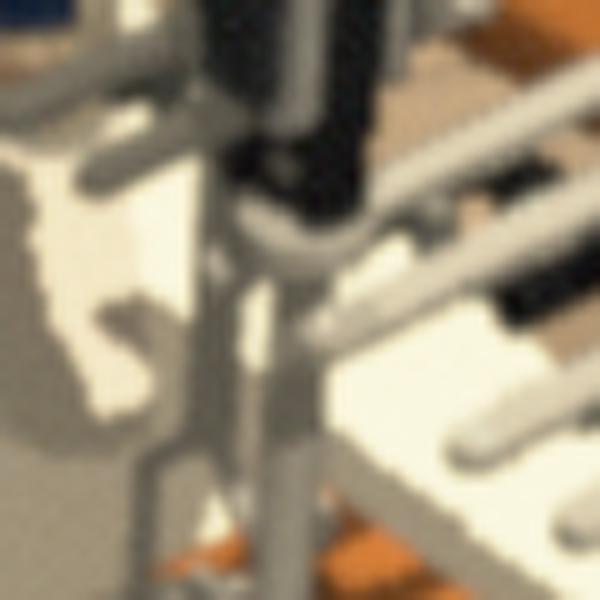

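View pics/c16.png

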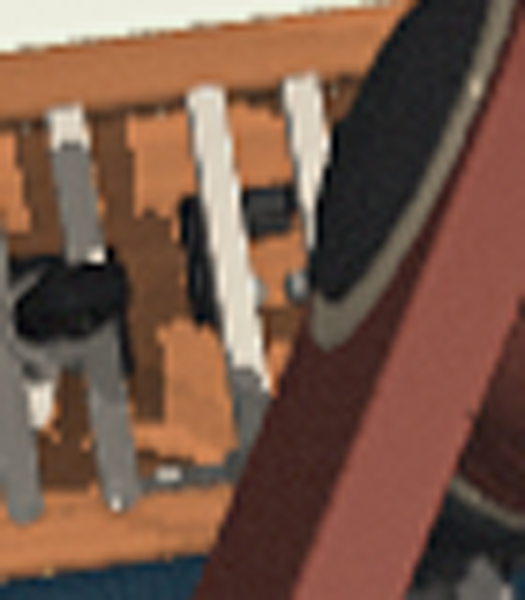

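No contact force and the neck is between the tips; in the scene the right prong crosses in front of the neck, and the collar is above both prongs. Advancing further.

Call:
drive_tool(
  moves=[0,0,0,0.004,0.0006,0,1,0,0,0,0.005,0.0008,0,1,0,0,0,0.005,0.0008,0,1,0,0,0,0.004,0.0006,0,1,0,0,0,0,0,0,1],
)

```text
t: 9.75
tool_pos: [0.4792, -0.0995, 0.2412]
tool_rot: [-2.04, -2.389, 0.0]
contact_force: [-0.5, -0.1, -0.7]
opening: 0.0133
```

Call:
drive_tool(
  moves=[0,0,0,0,0,-0.002,1,0,0,0,0,0,-0.001,1,0,0,0,0,0,-0.001,1,0,0,0,0,0,0,1,0,0,0,0,0,0,1],
)

```text
t: 10.38
tool_pos: [0.479, -0.0995, 0.2374]
tool_rot: [2.04, 2.389, 0.0]
contact_force: [0.2, 0.5, -1.3]
opening: 0.0132
```

Call:
drive_tool(
  moves=[0,0,0,0,0,-0.001,1,0,0,0,0,0,-0.001,1,0,0,0,0,0,0,1,0,0,0,0,0,0,1,0,0,0,0,0,0,1],
)

```text
t: 11.0
tool_pos: [0.479, -0.0995, 0.2354]
tool_rot: [2.04, 2.389, 0.0]
contact_force: [-0.1, 1.4, -0.7]
opening: 0.0135
```

Run:
```python
from ov import *
st()
crop('scene','c17',290,190,80,70,9)
```

```text
t 11.0 pos [ 0.479  -0.0995  0.2354] z [ 0. -0. -1.] yang 9.0 F [-0.06  1.4  -0.68] T [-0.04  0.01 -0.  ] open 0.0135 q [-0.36 -0.28  1.92  0.    1.51 -0.51]
```

View pics/c17.png

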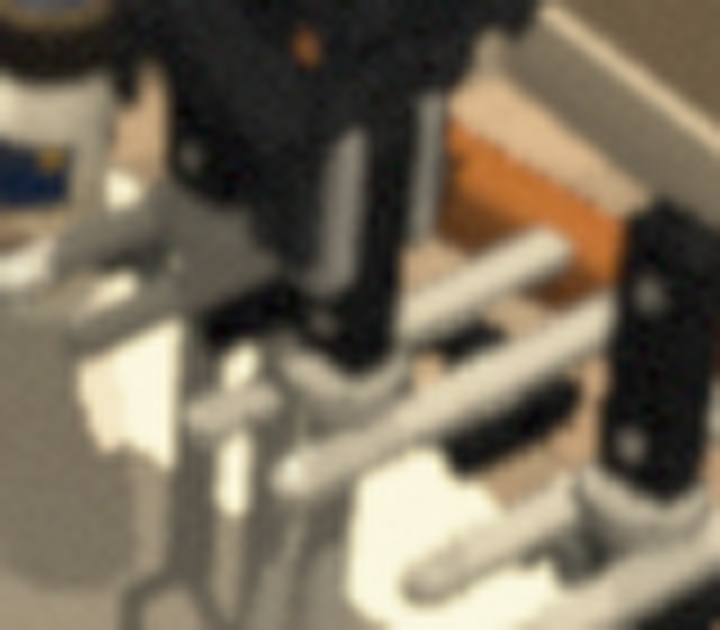

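Call:
drive_tool(
  moves=[0,0,0,0,0.0005,-0.0005,1,0,0,0,0,0,-0.0005,1,0,0,0,0,0,0,1,0,0,0,0,0,0,1,0,0,0,0,0,0,1],
)

```text
t: 11.68
tool_pos: [0.479, -0.0991, 0.2343]
tool_rot: [2.04, 2.389, -0.0]
contact_force: [-0.1, -0.7, -0.4]
opening: 0.0132
```

Call:
drive_tool(
  moves=[0,0,0,0,0,-0.0005,1,0,0,0,0,0,-0.0005,1,0,0,0,0,0,0,1,0,0,0,0,0,0,1,0,0,0,0,0,0,1],
)

```text
t: 12.3
tool_pos: [0.479, -0.099, 0.2333]
tool_rot: [2.04, 2.389, -0.0]
contact_force: [0.3, -0.1, -1.2]
opening: 0.0128
```

Call:
drive_tool(
  moves=[0,0,0,0,0,-0.0005,1,0,0,0,0,0,-0.0005,1,0,0,0,0,0,0,1,0,0,0,0,0,0,1,0,0,0,0,0,0,1],
)

```text
t: 12.92
tool_pos: [0.479, -0.099, 0.2325]
tool_rot: [2.04, 2.389, 0.0]
contact_force: [-0.9, 0.9, 1.1]
opening: 0.0138
```

Call:
drive_tool(
  moves=[0,0,0,0,0,-0.0005,1,0,0,0,0,0,-0.0005,1,0,0,0,0,0,0,1,0,0,0,0,0,0,1,0,0,0,0,0,0,1],
)

```text
t: 13.55
tool_pos: [0.479, -0.0991, 0.2325]
tool_rot: [2.04, 2.388, 0.0]
contact_force: [-3.9, 0.9, 6.0]
opening: 0.0134
```

The collar touched the prongs at TCP z about 0.2327. Backing off 2 mm, then sliding in toward the rollers.

Call:
drive_tool(
  moves=[0,0,0,0,0,0.002,1,0,0,0,0.003,0.0005,0,1,0,0,0,0.003,0.0005,0,1,0,0,0,0.003,0.0005,0,1,0,0,0,0,0,0,1],
)

```text
t: 14.18
tool_pos: [0.4881, -0.0975, 0.2331]
tool_rot: [-2.04, -2.389, 0.0]
contact_force: [-0.1, 0.9, -2.6]
opening: 0.0132
```

Call:
drive_tool(
  moves=[0,0,0,0.002,0.0003,0,1,0,0,0,0.002,0.0003,0,1,0,0,0,0,0,0,1,0,0,0,0,0,0,1,0,0,0,0,0,0,1],
)

```text
t: 14.8
tool_pos: [0.4919, -0.0969, 0.2333]
tool_rot: [2.04, 2.389, -0.0]
contact_force: [0.8, -0.2, -1.0]
opening: 0.0135
```

Call:
drive_tool(
  moves=[0,0,0,0.002,0.0003,0,1,0,0,0,0.001,0.0002,0,1,0,0,0,0,0,0,1,0,0,0,0,0,0,1,0,0,0,0,0,0,1],
)

```text
t: 15.42
tool_pos: [0.4949, -0.0965, 0.2333]
tool_rot: [2.04, 2.389, -0.0]
contact_force: [0.4, -1.3, -0.9]
opening: 0.0135
```

Call:
drive_tool(
  moves=[0,0,0,0.001,0.0001,0,1,0,0,0,0.001,0.0001,0,1,0,0,0,0,0,0,1,0,0,0,0,0,0,1,0,0,0,0,0,0,1],
)

```text
t: 16.05
tool_pos: [0.4966, -0.0962, 0.233]
tool_rot: [-2.04, -2.388, 0.001]
contact_force: [-4.2, -1.0, -1.6]
opening: 0.013
```

Call:
drive_tool(
  moves=[0,0,0,0.001,0.0001,0,1,0,0,0,0.001,0.0001,0,1,0,0,0,0,0,0,1,0,0,0,0,0,0,1,0,0,0,0,0,0,1],
)

```text
t: 16.68
tool_pos: [0.4992, -0.096, 0.2333]
tool_rot: [2.04, 2.388, 0.001]
contact_force: [-1.2, -0.4, -3.3]
opening: 0.0133
```

Call:
drive_tool(
  moves=[0,0,0,0.001,0.0001,0,1,0,0,0,0.001,0.0001,0,1,0,0,0,0,0,0,1,0,0,0,0,0,0,1,0,0,0,0,0,0,1],
)

```text
t: 17.3
tool_pos: [0.5012, -0.0958, 0.2335]
tool_rot: [2.04, 2.388, 0.001]
contact_force: [-0.6, -0.3, -1.5]
opening: 0.013
```

The rollers were felt at TCP x about 0.496 (4 N, then a drop), so home should be near 0.511. Continuing gently.

Call:
drive_tool(
  moves=[0,0,0,0.001,0.0002,0,1,0,0,0,0.001,0.0002,0,1,0,0,0,0.001,0.0001,0,1,0,0,0,0,0,0,1,0,0,0,0,0,0,1],
)

```text
t: 17.92
tool_pos: [0.5044, -0.0953, 0.2335]
tool_rot: [2.04, 2.388, 0.001]
contact_force: [1.1, 0.5, -1.5]
opening: 0.0133
```

Call:
drive_tool(
  moves=[0,0,0,0.001,0.0002,0,1,0,0,0,0.001,0.0002,0,1,0,0,0,0,0,0,1,0,0,0,0,0,0,1,0,0,0,0,0,0,1],
)

```text
t: 18.55
tool_pos: [0.5062, -0.0949, 0.2334]
tool_rot: [2.04, 2.388, 0.001]
contact_force: [1.4, -0.9, -1.5]
opening: 0.0134
```

Call:
drive_tool(
  moves=[0,0,0,0.001,0.0002,0,1,0,0,0,0.001,0.0002,0,1,0,0,0,0,0,0,1,0,0,0,0,0,0,1,0,0,0,0,0,0,1],
)

```text
t: 19.18
tool_pos: [0.5082, -0.0945, 0.2334]
tool_rot: [2.04, 2.388, 0.001]
contact_force: [2.3, -0.1, -2.7]
opening: 0.0132
```

Call:
drive_tool(
  moves=[0,0,0,0.001,0.0002,0,1,0,0,0,0.0005,0,0,1,0,0,0,0,0,0,1,0,0,0,0,0,0,1,0,0,0,0,0,0,1],
)

```text
t: 19.8
tool_pos: [0.5095, -0.0943, 0.2333]
tool_rot: [2.04, 2.389, 0.0]
contact_force: [1.8, 0.8, -0.8]
opening: 0.0133
```

Call:
drive_tool(
  moves=[0,0,0,0.0005,0.0001,0,1,0,0,0,0.0005,0.0001,0,1,0,0,0,0,0,0,1,0,0,0,0,0,0,1,0,0,0,0,0,0,1],
)

```text
t: 20.42
tool_pos: [0.5103, -0.0941, 0.2332]
tool_rot: [-2.04, -2.388, 0.0]
contact_force: [-0.4, -0.7, -1.6]
opening: 0.0134
```

Call:
drive_tool(
  moves=[0,0,0,0.0005,0.0001,0,1,0,0,0,0.0005,0.0001,0,1,0,0,0,0,0,0,1,0,0,0,0,0,0,1,0,0,0,0,0,0,1],
)

```text
t: 21.05
tool_pos: [0.5112, -0.0939, 0.2332]
tool_rot: [-2.04, -2.388, 0.001]
contact_force: [-2.2, 0.2, -0.1]
opening: 0.0135
```

Call:
drive_tool(
  moves=[0,0,0,0.0005,0.0001,0,1,0,0,0,0.0005,0.0001,0,1,0,0,0,0,0,0,1,0,0,0,0,0,0,1,0,0,0,0,0,0,1],
)

```text
t: 21.68
tool_pos: [0.5115, -0.0938, 0.2332]
tool_rot: [-2.039, -2.387, 0.003]
contact_force: [-4.8, 0.6, 0.8]
opening: 0.0132
```

Run:
```python
from ov import *
st()
crop('scene','c18',300,180,80,70,9)
crop('top','c19',315,165,70,70,8)
```

```text
t 21.68 pos [ 0.5115 -0.0938  0.2332] z [-0.003 -0.    -1.   ] yang 8.99 F [-4.77  0.56  0.8 ] T [ 0.    1.13 -0.03] open 0.0132 q [-0.32 -0.2   1.85 -0.    1.5  -0.48]
```

View pics/c18.png

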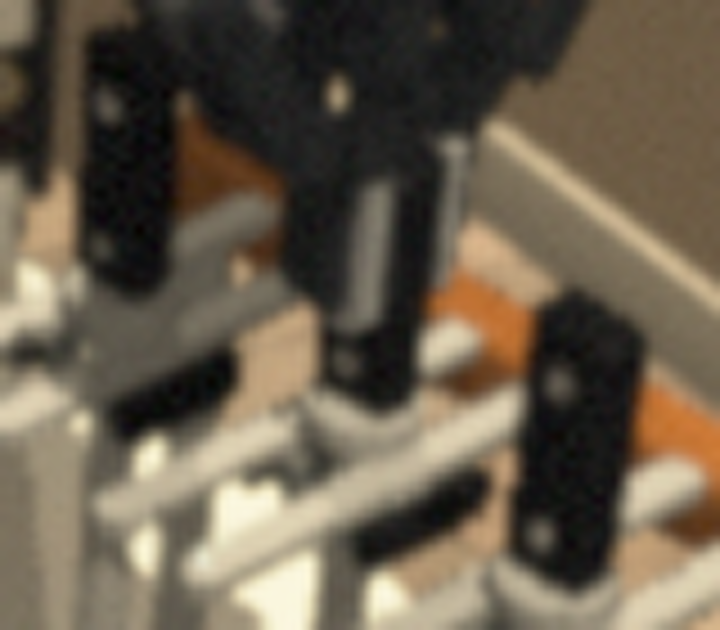

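View pics/c19.png

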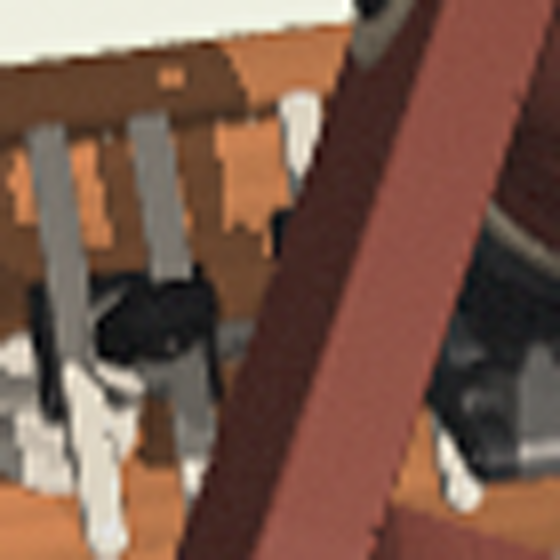

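Collar sits over both middle prongs at about crop (365,430) and both neighbours are unmoved. The stop is felt (4.8 N, x 0.5115, about 16 mm past the rollers). One last small press, settle down, then a slow release.

Call:
drive_tool(
  moves=[0,0,0,0.0005,0.0001,-0.0005,1,0,0,0,0,0,0,1,0,0,0,0,0,0,1,0,0,0,0,0,0,1,0,0,0,0,0,0,1],
  newtons=30,
)

```text
t: 22.4
tool_pos: [0.5117, -0.0938, 0.2331]
tool_rot: [-2.039, -2.387, 0.004]
contact_force: [-7.1, -0.2, 2.8]
opening: 0.0134
```

Call:
drive_tool(
  moves=[0,0,0,-0.0005,0,0,0.85,0,0,0,0,0,0,0.8,0,0,0,0,0,0,0.75,0,0,0,0,0,0,0.7,0,0,0,0,0,0,0.65],
)

```text
t: 23.02
tool_pos: [0.5127, -0.0936, 0.2329]
tool_rot: [2.04, 2.388, 0.001]
contact_force: [0.2, 0.1, 0.2]
opening: 0.0301
```

Run:
```python
from ov import *
st()
crop('scene','c20',300,180,80,70,9)
```

```text
t 23.02 pos [ 0.5127 -0.0936  0.2329] z [ 0.001 -0.    -1.   ] yang 9.0 F [0.16 0.09 0.2 ] T [-0.01  0.05  0.02] open 0.0301 q [-0.32 -0.2   1.85  0.    1.49 -0.48]
```

View pics/c20.png

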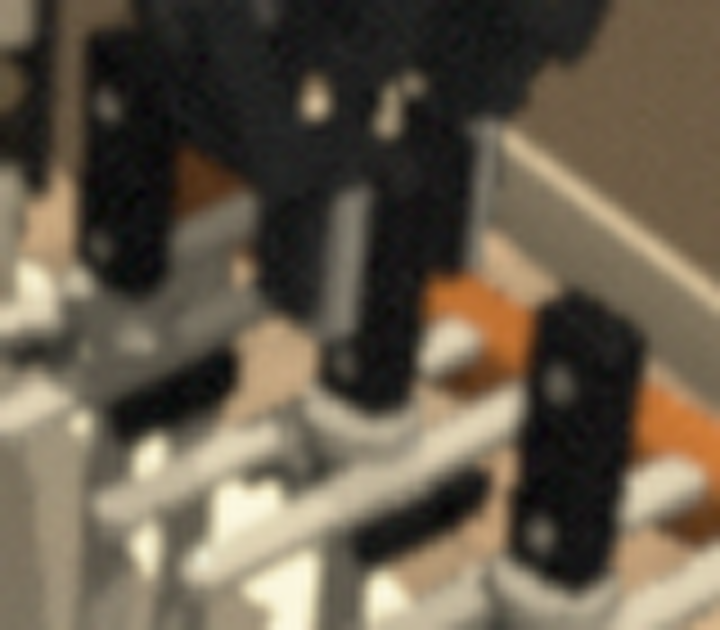

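Released; the turner hangs with its collar on the prongs, upright. Opening a little more and withdrawing straight up.

Call:
drive_tool(
  moves=[0,0,0,0,0,0,0.5,0,0,0,0,0,0,0.45,0,0,0,0,0,0,0.45,0,0,0,0,0,0.01,0.45,0,0,0,0,0,0.02,0.45],
)

```text
t: 23.7
tool_pos: [0.5121, -0.0935, 0.2631]
tool_rot: [-2.04, -2.388, 0.001]
contact_force: [0.1, -0.2, 0.5]
opening: 0.0467
```

Call:
drive_tool(
  moves=[0,0,0,0,0,0.025,0.45,0,0,0,0,0,0.03,0.45,0,0,0,0,0,0.03,0.45,0,0,0,0,0,0.03,0.45,0,0,0,0,0,0,0.45],
)

```text
t: 24.32
tool_pos: [0.5136, -0.094, 0.383]
tool_rot: [2.036, 2.383, 0.005]
contact_force: [-0.1, 0.7, -0.4]
opening: 0.0466
```

Call:
drive_tool(
  moves=[0,0,0,-0.03,0.03,0.02,0.45,0,0,0,-0.03,0.05,0,0.45,0,0,0,-0.03,0.05,0,0.45,0,0,0,-0.03,0.05,0,0.45,0,0,0,0,0.03,0,0.45],
)

```text
t: 24.95
tool_pos: [0.3907, 0.1181, 0.3981]
tool_rot: [2.038, 2.39, 0.002]
contact_force: [-0.3, 0.5, 0.7]
opening: 0.0473
```

Run:
```python
from ov import *
st()
crop('scene','c21',270,160,150,180,3.3)
crop('top','c22',290,150,140,100,5.5)
```

```text
t 24.95 pos [0.3907 0.1181 0.3981] z [ 0.002  0.    -1.   ] yang 9.1 F [-0.34  0.51  0.74] T [-0.   -0.   -0.01] open 0.0473 q [ 0.11 -0.52  1.82  0.    1.84 -0.05]
```

View pics/c21.png

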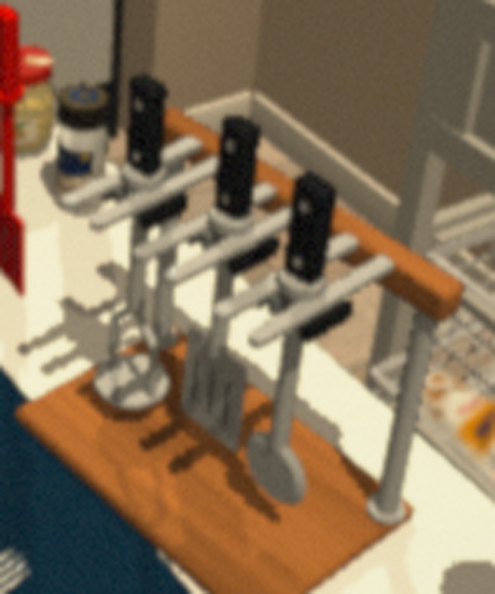

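View pics/c22.png

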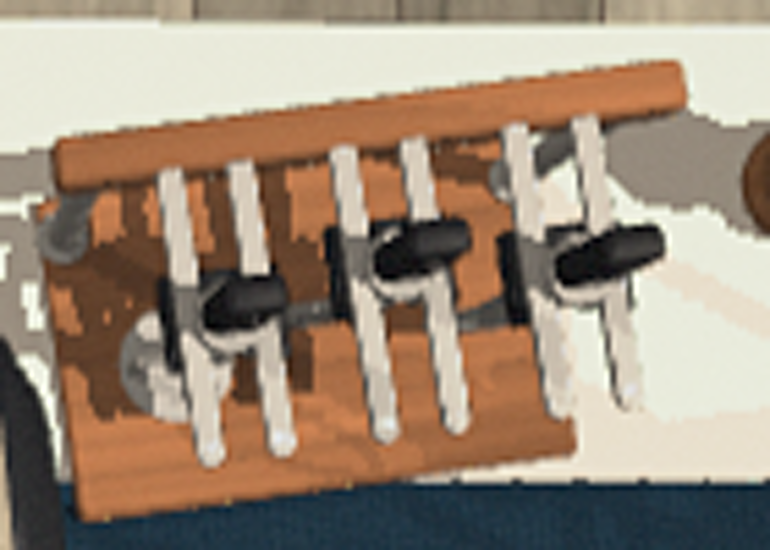

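The turner hangs upright in the middle slot, between the spoon and the masher. Its collar is on both prongs at the clip's inner end, and the neighbours and jars are unmoved. Handing in.

Run:
```python
from h import *
print(ctrl.finish_job())
```

```text
the job is handed in; nothing more can be done
None
```

I took the black-handled turner out of the caddy, carried it round the red look-alike and hung it in the empty middle slot. I then released it and handed the job in at about 25 s of the 58 s allowed; no verdict was reported.

**Force checks:**
- **Rollers:** they showed up at about 4 N when the tool was at x ≈ 0.496, and the push then dropped.
- **Stop:** it was met at x ≈ 0.511, about 16 mm further in as described. The highest force I read there was about 7 N, but I only saw readings at the end of each call.

**Final pictures:** the turner hangs upright with its collar on both middle prongs. The spoon, the masher and the spice jar look unmoved. The mustard jar is only partly in the last picture, and nothing seems out of place there.

**What disagreed:** before entering the slot, the two cameras differed by about 3 mm on the turner's sideways position. I split the difference and went in by feel, reading at most about 1.4 N of side force. I did not measure the gap between neck and stop in a picture after letting go; that it is fully home rests on the forces and the distance travelled.

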